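# Set the bench air regulator to its mark and lock it

## Robot

A 7-joint arm with a two-finger parallel gripper is mounted at the origin on a cart in front of the work surface, level with it; the furniture and walls round the work are solid. World frame = base frame: x ahead of the robot, y to its left, z up, the work surface at z = 0. Lengths are in m, angles in rad, forces in N, time in s.
With the tool pointing down it reaches from about 0.35 to 0.9 m from the base axis. Payload 8.1 kg.
Tool frame: the origin (TCP) lies at the very end of the fingers, on their centre line; the grasp point (between the pads) lies arm.grip_point_offset behind it (arm.grip_point_offset is the distance from the TCP to the grasp point, in m); z points along the fingers, y is the line along which they close (so a half turn about z gives the same grasp; the last joint's range is limited). The gripper opens to 92 mm and grips with 3 to 60 N. Pads are 19 mm wide; open, the fingers measure 130 mm over their backs; the gripper's body (75 mm by 190 mm) begins 47 mm behind the grasp point.
Start: joints at [-1.404, 0.434, 0.025, 1.573, -0.012, 1.134, -0.075], TCP at [0.167, 0.602, 0.192] pointing down, gripper open.
Joint ranges: [-2.62, 2.62], [-0.44, 2.09], [-1.27, 1.32], [0.08, 2.57], [-1.32, 4.46], [0.12, 2], [-2.74, 2.74]. Speed limits (rad/s): [2.22, 2.22, 3.01, 3.01, 3.14, 3.14, 3.14].

## Interface

Orientations are given as a rotation vector (axis times angle).
In Python, from cell import arm gives the robot as it stands. The module is installed in compiled form; this text tells all that it offers.
- The arm moves only by the shell command python3 -m creep 'ROWS' [OPENING] [FORCE]. ROWS is JSON, a list of rows, each a list of 6 numbers: the shift along the tool's x, y, z scaled (see below), then the turn, a rotation vector about the tool's x, y, z scaled (see below). A call has 1 to 20 rows; each row shifts and turns the commanded pose from where the row before left it, along the tool's axes as they then stand; what a row does not reach is not made up. The controller multiplies each number of a shift by 0.4 m and each number of a turn by 120 degrees. A row lasts 1/12 s, in which the tool goes at most 41.7 mm and 7.16 degrees, less where a joint would pass 70% of its speed; a pose out of reach is approached as far as the arm can. A call with a number of a shift or a turn outside -1 to 1 is refused whole. A call with a gripper value outside its range is refused whole. OPENING is the closure, from -1 (fully open) to 1 (shut), set as the call begins (- or left out, the last holds). The fingers move at their own pace and stop on an object; FORCE is the grip in N (left out, the last holds). Time passes only in rows, so rows that do not move let the fingers close. It gives the time, the measured TCP pose, the force, the opening and the grip force at its end, in the units of the state.
- arm.observe(): the state, without advancing time (a new reading comes with each control period).
- arm.get_image(name): name is "scene" or "top" or "wrist"; returns a dict with "frame" (400x640x3 uint8, red, green, blue), "intrinsics" (3x3 intrinsics, pixels), "distortion" ([k1, k2, p1, p2, k3] as OpenCV has them; the pictures are not rectified), "rvec" (rotation vector, rad) and "tvec" (3), from world to camera coordinates, as OpenCV has them; the wrist camera has in their place "mount" (4x4, takes a point from camera to tool coordinates, whose origin is the TCP and whose axes are the flange's). Camera axes: x right, y down, z forward; pixel columns grow to the right and rows downward; lengths in m; the calibration is good to about 2 mm. A picture is of the moment at which its call begins: read the wrist's pose just before it. There is no depth.
- arm.sign_off(): hands the job in; it is judged then, once.
The state is a dict: "clock": time; "joints": joint angles; "dq": joint speeds; "joint_efforts": joint torques, N m; "position": TCP position; "ee_rot": TCP orientation; "force": force on the tool from outside, world axes, zero at the start; "ft_torque": the same for the moment, N m; "width": opening from 0.0 (shut) to 1.0 (fully open); "gripper_force": force on a finger pad.
Only numpy, scipy, OpenCV 4.12 (cv2) and the standard library are available. Lean on these libraries where they do the work, as an engineer would, in place of code of your own. Each camera call takes 0.05 s, during which the arm holds its last target. There are 200 camera calls.

## Task

Set the air regulator on the bench: turn its knob, while it is still pushed in, clockwise until its pointer lines up with the raised tab on the dial, then pull the knob straight up to the end of its travel to lock it there. Let go with the pointer still at the tab, and leave the pliers, the small wrench and the tape roll where they lie.

Things in the scene. Friction and masses are not known exactly. Their poses are not given: they have to be found in the camera images.
- regulator: fixed air regulator: dark steel plate 120 x 110 x 8 mm, aluminium block and neck up to 86 mm, dial and knob on top. A face-up gauge (67 mm across, top at 50 mm) reaches 135 mm from the axis on its -y side, a brass fitting 85 mm on +y. Origin: centre of the plate's underside, under the knob's axis; z up. At knob_turn 0 the pointer points along this body's -x, roughly to the robot
- knob_top (a point): centre of the knob's flat top, 133 mm above the bench when pushed in. Black fluted cylinder 42 mm in diameter, axis vertical; the grip part is the upper 33 mm, below it a skirt 54 mm across carries the pointer. Grip across the diameter from above, in any direction; nothing else near stands higher than 98 mm
- pointer_tip (a point): outer end of the knob's pointer, a black nose 6 mm wide with a white line, sticking out from the skirt to 38 mm from the knob's axis; this point is on its upper edge. Turns and rises with the knob
- tab_mark (a point): middle of the tab's inner upper edge, 41 mm from the knob's axis. The tab is a dark steel block, 10 mm wide along the rim, 12 mm long radially, 6 mm high, top 98 mm above the bench: the only raised thing on the round 106 mm aluminium dial under the knob. Fixed. This frame's x axis points from the tab to the knob's axis, y along the rim
- knob_turn (a joint): turn of the knob in rad, growing clockwise seen from above, stops at -1.0 and 1.5. The tab lies 0.4 to 1.5 rad clockwise of the pointer at the start. It stays where it is left; friction torque 0.06 N m, no spring
- knob_pull (a joint): how far the knob is pulled up, in m: 0 pushed in, 0.012 fully out against the stop, which is the locked position. About 6 N of friction both ways, no spring: it stays where it is left
- pliers: loose pliers with red handles, 216 x 55 x 16 mm, lying left of the regulator; not to be moved
- small_wrench: loose combination wrench, 149 x 24 x 6 mm, lying right of the regulator; not to be moved
- ptfe_roll: loose roll of white tape, 52 mm across, 13 mm high, lying flat left of the regulator about 150 mm from its axis; not to be moved

How it is judged:
By the outcome, as a careful person would: the job done as asked, in the order asked, and still so for the second after the job is handed in, with the robot touching nothing.
It also fails if it takes over 37 s, if anything falls off the work surface, if the arm or the gripper's body presses on something with over 40 N, if the wrist force passes 120 N, or if a joint passes its speed limit or range.

## Working session

There is one attempt and no reset: what is moved stays moved. The work goes in short steps, Python scripts to look and compute and a shell command to move; the robot and the scene stay as the last step left them, time stands still between calls to the robot, and variables do not carry over. Pictures are saved under pics/ and viewed, at most 10 in all, crops included, and the job is handed in when it is done.

```bash
mkdir -p pics; python3 - <<'E'
from cell import arm
import cv2
s=arm.observe();print({k:s[k] for k in('clock','position','ee_rot','force','width')},arm.grip_point_offset)
for n in('scene','top'):
    d=arm.get_image(n);cv2.imwrite(f'pics/{n}0.png',d['frame'][:,:,::-1]);print(n,d['tvec'],d['rvec'])
E
```

```text
{'clock': 0.0, 'position': array([0.16652408, 0.60181677, 0.19143973]), 'ee_rot': array([-4.22624475e-01, -3.11298116e+00,  2.50024565e-03]), 'force': array([ 0.63079477, -0.05247332, -0.45293277]), 'width': 1.001789048672227} 0.0188
scene [-0.36591517  0.25855585  0.96487274] [ 2.04464951 -0.6448366   0.38004537]
top [0.04561597 0.46227147 1.31018135] [ 2.14222049 -2.18560789  0.0949362 ]
```

View pics/top0.png

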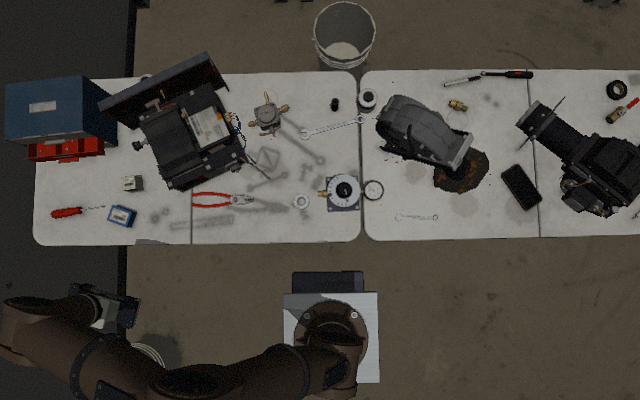

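View pics/scene0.png

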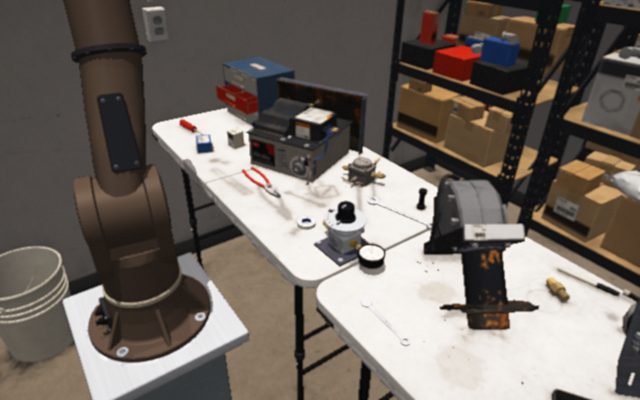

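The top view shows the regulator's knob near (346,189), the gauge at (373,190), the roll at (301,201) and the pliers around (222,199). The scene view shows the knob at (346,210). I'll zoom in next and locate it.

```bash
cat > h.py <<'E'
import numpy as np,cv2
from cell import arm
from scipy.spatial.transform import Rotation as R
def cam(n):
    s=arm.observe(); d=arm.get_image(n)
    if n=='wrist':
        T=np.eye(4);T[:3,:3]=R.from_rotvec(s['ee_rot']).as_matrix();T[:3,3]=s['position']
        T=T@np.array(d['mount'])   # camera -> world
        d['Rw'],d['o']=T[:3,:3],T[:3,3]
    else:
        r=R.from_rotvec(np.ravel(d['rvec'])).as_matrix()
        d['Rw'],d['o']=r.T,-r.T@np.ravel(d['tvec'])
    return d
def ray(d,uv,z):
    p=cv2.undistortPoints(np.array(uv,float).reshape(-1,1,2),d['intrinsics'],np.array(d['distortion'])).reshape(-1,2)
    v=np.c_[p,np.ones(len(p))]@d['Rw'].T
    return d['o']+v*((z-d['o'][2])/v[:,2])[:,None]
def proj(d,P):
    r=d['Rw'].T;t=-r@d['o']
    return cv2.projectPoints(np.array(P,float).reshape(-1,1,3),cv2.Rodrigues(r)[0],t,d['intrinsics'],np.array(d['distortion']))[0].reshape(-1,2)
def crop(d,u,v,w,h,k,name):
    c=d['frame'][v:v+h,u:u+w,::-1];cv2.imwrite(name,cv2.resize(c,None,fx=k,fy=k,interpolation=cv2.INTER_CUBIC))
E
python3 - <<'E'
from h import *
a=cam('top')
print('knob',ray(a,[[346,189]],.133),'roll',ray(a,[[301,201]],.013),'gauge',ray(a,[[373,190]],.05))
crop(a,310,160,80,60,10,'pics/topc.png')
E
```

```text
knob [[ 0.48487974 -0.05512479  0.133     ]] roll [[0.4623588  0.09111436 0.013     ]] gauge [[ 0.49029249 -0.14949118  0.05      ]]
```

View pics/topc.png

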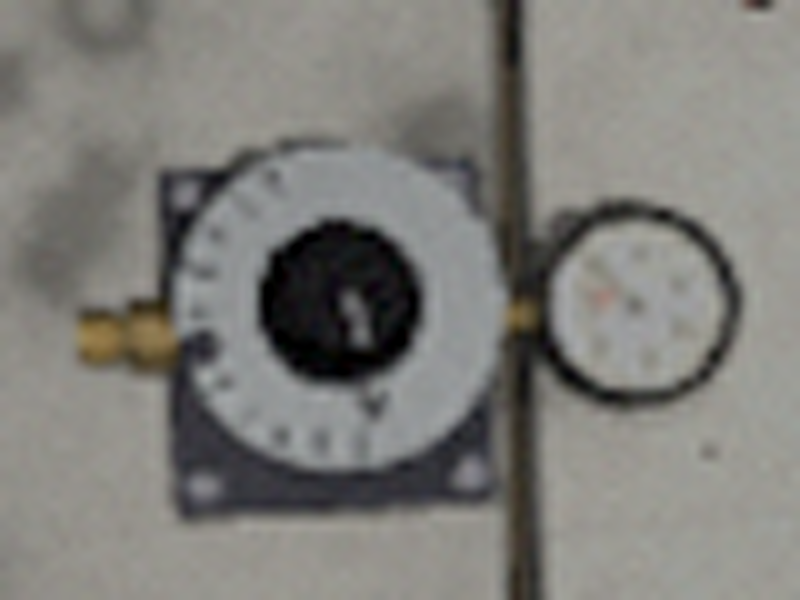

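Crop at 10x from origin (310,160): knob centre about (340,300), pointer at (373,402), tab at (203,347). That puts the tab about 75–90° clockwise of the pointer. Next I'll retract, raise, and swing over.

```bash
python3 -m creep '[[0,-0.0685,-0.05,0,0,0],[0,-0.0685,-0.05,0,0,0],[0,-0.0685,-0.05,0,0,0],[0,-0.0685,-0.05,0,0,0],[0,-0.0685,-0.05,0,0,0]]' -1
python3 -m creep '[[-0.086,0,0,0,0,0.034],[-0.086,0,0,0,0,0.034],[-0.086,0,0,0,0,0.034],[-0.086,0,0,0,0,0.034],[-0.086,0,0,0,0,0.034],[-0.086,0,0,0,0,0.034],[-0.086,0,0,0,0,0.034],[-0.086,0,0,0,0,0.034],[-0.086,0,0,0,0,0.034],[-0.086,0,0,0,0,0.034],[-0.086,0,0,0,0,0.034],[-0.086,0,0,0,0,0.034],[-0.086,0,0,0,0,0.034],[-0.086,0,0,0,0,0.034],[-0.086,0,0,0,0,0.034],[-0.086,0,0,0,0,0.034],[-0.086,0,0,0,0,0.034],[-0.086,0,0,0,0,0.034],[-0.086,0,0,0,0,0.034],[-0.086,0,0,0,0,0.034]]'
python3 -m creep '[[0,0,0,0,0,0],[0,0,0,0,0,0],[0,0,0,0,0,0]]'
python3 - <<'E'
from h import *
d=cam('wrist');s=arm.observe();print(s['clock'],s['joints'].round(3),np.array(d['mount']).round(3))
print('knob px',proj(d,[0.485,-0.055,.133]))
cv2.imwrite('pics/w1.png',d['frame'][:,:,::-1])
E
```

```text
clock: 0.57
position: [0.1297, 0.4688, 0.2927]
ee_rot: [0.423, 3.113, -0.001]
force: [-0.3, 1.1, 0.7]
width: 1.0
gripper_force: 0.0
clock: 2.23
position: [0.4992, -0.0436, 0.2921]
ee_rot: [2.358, 2.076, -0.0]
force: [0.0, -0.3, 0.2]
width: 0.999
gripper_force: 0.0
clock: 2.48
position: [0.4992, -0.0414, 0.2921]
ee_rot: [-2.353, -2.081, -0.0]
force: [-0.2, 1.2, 0.1]
width: 1.0
gripper_force: 0.0
2.5333 [-0.593  0.162  0.676  1.748 -0.106  1.269 -0.013] [[-0.    -0.953 -0.304  0.082]
 [ 1.    -0.     0.     0.   ]
 [-0.    -0.304  0.953 -0.193]
 [ 0.     0.     0.     1.   ]]
knob px [[313.54383242 183.90945139]]
```

View pics/w1.png

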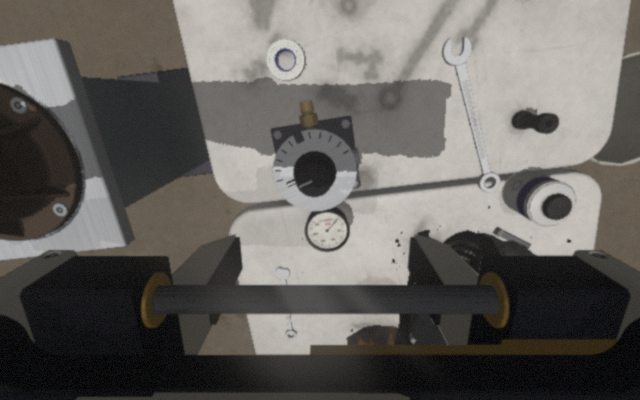

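The wrist view shows the knob at (314,173), with the gauge at (327,230) below it and the tape roll at (285,60). I'll zoom in on the dial.

```bash
python3 - <<'E'
from h import *
d=cam('wrist');crop(d,265,120,100,100,6,'pics/w1c.png')
E
```

```text
(no output)
```

View pics/w1c.png

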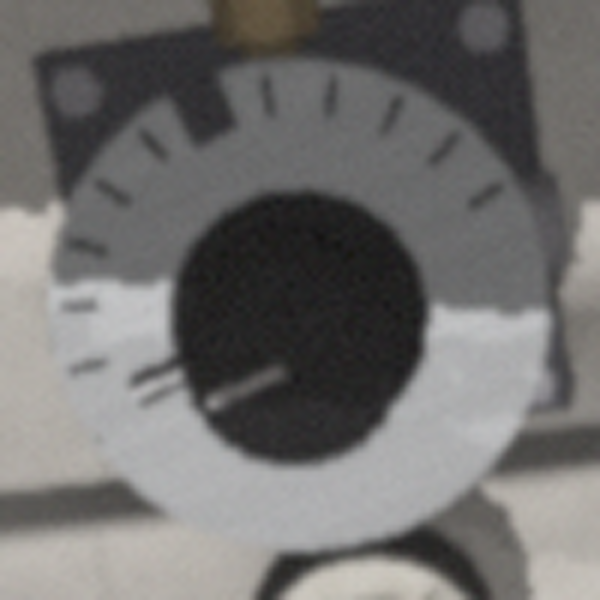

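Crop at 6x from (265,120): dial rim spans x 53..548 and y 60..548. The middle of the tab's inner edge is at about (213,140), the pointer tip at about (135,392), and the knob-top white line runs (290,370) to (210,405).

```bash
python3 - <<'E'
from h import *
from scipy.optimize import least_squares
d=cam('wrist');g=lambda c:np.array(c,float)/6-0.5+.083+[265,120]
def circ(P): 
    r=least_squares(lambda q:np.hypot(*(P[:,:2]-q[:2]).T)-q[2],[*P[:,:2].mean(0),.05]).x; return r
c=circ(ray(d,g([[53,285],[548,300],[300,548],[300,60],[120,475],[470,130]]),.092));print('dial',c)
k=ray(d,g([[290,370],[210,405]]),.133);print('line',k)
b=lambda v:np.degrees(np.arctan2(v[1],v[0]))
t=ray(d,g([[213,140]]),.098)[0];print('tab',b(t[:2]-c[:2]),np.hypot(*(t[:2]-c[:2])))
for z in(.094,.1):
    p=ray(d,g([[135,392]]),z)[0];print('ptr',z,b(p[:2]-c[:2]),np.hypot(*(p[:2]-c[:2])))
print('line dir',b(k[1,:2]-k[0,:2]), 'line outer from axis',b(k[1,:2]-c[:2]))
s=arm.observe();Rm=R.from_rotvec(s['ee_rot']).as_matrix();print(Rm.round(3))
print('shift tool units',Rm.T@(np.array([*c[:2],.2])-s['position'])/.4)
E
```

```text
dial [ 0.48548322 -0.05001045  0.0521844 ]
line [[ 0.4848304  -0.05093697  0.133     ]
 [ 0.46879508 -0.05593812  0.133     ]]
tab 107.2954575590643 0.04094135777772771
ptr 0.094 -161.8625892284932 0.03842246410607446
ptr 0.1 -163.74189882372588 0.03706590063368135
line dir -162.67816287188353 line outer from axis -160.44481380984672
[[ 0.12   0.993 -0.   ]
 [ 0.993 -0.12   0.   ]
 [ 0.    -0.    -1.   ]]
shift tool units [-0.02784952 -0.03136824  0.23007656]
```

```bash
python3 -m creep '[[-0.028,-0.031,0,0,0,0],[0,0,0.06,0,0,-0.05],[0,0,0.06,0,0,-0.05],[0,0,0.06,0,0,-0.05],[0,0,0.05,0,0,-0.05],[0,0,0,0,0,-0.05],[0,0,0,0,0,-0.05],[0,0,0,0,0,-0.05],[0,0,0,0,0,-0.05],[0,0,0,0,0,-0.05],[0,0,0,0,0,-0.05],[0,0,0,0,0,-0.05],[0,0,0,0,0,-0.05],[0,0,0,0,0,-0.05],[0,0,0,0,0,-0.05],[0,0,0,0,0,-0.05],[0,0,0,0,0,-0.05],[0,0,0,0,0,-0.05],[0,0,0,0,0,-0.05],[0,0,0,0,0,-0.05]]'
python3 -m creep '[[0,0,0,0,0,0],[0,0,0,0,0,0],[0,0,0,0,0,0]]'
python3 - <<'E'
from h import *
d=cam('wrist');s=arm.observe();print(s['joints'].round(3),R.from_rotvec(s['ee_rot']).as_matrix().round(3))
u,v=proj(d,[0.4855,-0.05,.092])[0].astype(int);print(u,v)
np.save('w2.npy',d['frame'])
crop(d,max(u-100,0),max(v-75,0),200,150,4,'pics/w2c.png')
E
```

```text
clock: 4.3
position: [0.4857, -0.0503, 0.2001]
ee_rot: [0.474, -3.105, -0.0]
force: [-0.1, 0.5, -0.8]
width: 0.998
gripper_force: 0.0
clock: 4.55
position: [0.4856, -0.051, 0.2002]
ee_rot: [0.459, -3.108, -0.0]
force: [-0.3, -0.0, 0.2]
width: 1.001
gripper_force: 0.0
[-0.3    0.202  0.355  1.907 -0.081  1.046  1.953] [[-0.957 -0.289 -0.   ]
 [-0.289  0.957  0.   ]
 [ 0.     0.    -1.   ]]
326 183
```

View pics/w2c.png

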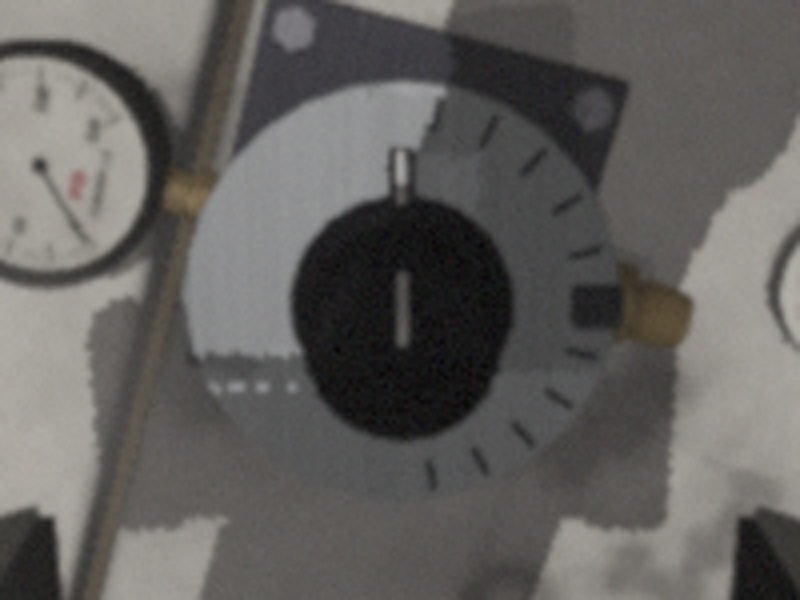

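The 4x crop has its origin at (226,108). The pointer points straight up with its tip at (401,150), the middle of the tab's inner edge is at (573,306), the dial rim spans x 186..622 and y 80..500, and the knob line is at x=402.

```bash
cat >> h.py <<'E'
from scipy.optimize import least_squares
def circ(P): return least_squares(lambda q:np.hypot(*(P[:,:2]-q[:2]).T)-q[2],[*P[:,:2].mean(0),.05]).x
b=lambda v:np.degrees(np.arctan2(v[1],v[0]))
E
python3 - <<'E'
from h import *
d=cam('wrist');g=lambda c:np.array(c,float)/4-.375+[226,108]
c=circ(ray(d,g([[186,290],[622,290],[405,80],[400,500],[230,168],[243,440],[560,440]]),.092));print('dial',c)
t=ray(d,g([[573,306]]),.098)[0,:2]-c[:2];print('tab',b(t),np.hypot(*t))
for z in(.094,.1):
    p=ray(d,g([[401,150]]),z)[0,:2]-c[:2];print('ptr',b(p),np.hypot(*p))
k=ray(d,g([[403,272],[402,346]]),.133);print('line',b(k[0,:2]-k[1,:2]),k)
s=arm.observe();Rm=R.from_rotvec(s['ee_rot']).as_matrix();print(Rm.T@(np.array([*c[:2],.106])-s['position'])/.4, s['clock'])
E
```

```text
dial [ 0.48559122 -0.04968571  0.05309842]
tab 108.07638714232971 0.04042957022477512
ptr -162.1199245821188 0.03753072882599474
ptr -162.10810264103586 0.03844736233182213
line -163.85396982511 [[ 0.46845593 -0.05529983  0.133     ]
 [ 0.4840117  -0.05079635  0.133     ]]
[-0.00114364  0.0036491   0.23547226] 4.65
```

```bash
python3 -m creep '[[-0.001,0.0036,0.05,0,0,0],[0,0,0.05,0,0,0],[0,0,0.05,0,0,0],[0,0,0.045,0,0,0],[0,0,0.04,0,0,0],[0,0,0,0,0,0],[0,0,0,0,0,0],[0,0,0,0,0,0]]'
python3 -m creep '[[0,0,0,0,0,0],[0,0,0,0,0,0],[0,0,0,0,0,0],[0,0,0,0,0,0],[0,0,0,0,0,0],[0,0,0,0,0,0],[0,0,0,0,0,0],[0,0,0,0,0,0],[0,0,0,0,0,0],[0,0,0,0,0,0]]' 1 30
```

```text
clock: 5.32
position: [0.4861, -0.0501, 0.107]
ee_rot: [-0.461, 3.107, -0.0]
force: [-0.0, -0.4, -0.4]
width: 0.999
gripper_force: 0.0
clock: 6.15
position: [0.4855, -0.05, 0.1062]
ee_rot: [0.463, -3.107, -0.0]
force: [0.7, 0.6, 0.5]
width: 0.323
gripper_force: 0.0
```

```bash
python3 -m creep '[[0,0,0,0,0,0],[0,0,0,0,0,0],[0,0,0,0,0,0]]'
```

```text
clock: 6.4
position: [0.4855, -0.05, 0.1062]
ee_rot: [-0.463, 3.107, 0.0]
force: [-0.2, -0.1, 0.3]
width: 0.102
gripper_force: 0.0
```

```bash
python3 - <<'E'
from h import *
d=cam('wrist');cv2.imwrite('pics/w3.png',d['frame'][:,:,::-1])
E
```

```text
(no output)
```

View pics/w3.png

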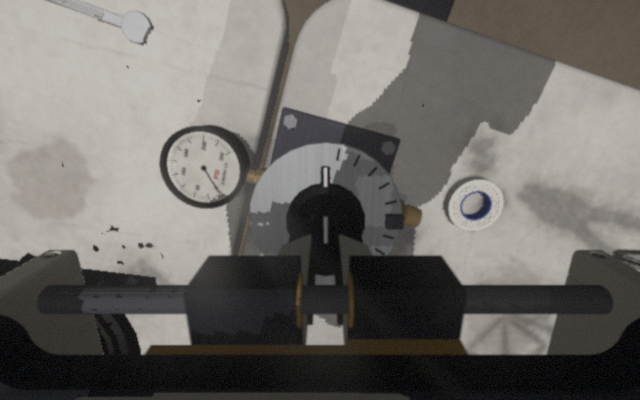

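The fingers, at about (323,255), closed to 10% without gripping, and the knob at about (326,215) still shows in front of them. I'll check this against the calibration.

```bash
python3 - <<'E'
from h import *
d=cam('wrist');s=arm.observe();print(s['position'],s['width'],d['intrinsics'])
print('axis z .092,.133',proj(d,[[.4855,-.05,.092],[.4855,-.05,.133],s['position']]))
P=ray(d,[[251,210],[402,210],[287,215],[364,215],[326,143],[325,168]],.092);print(P.round(4))
a=cam('top'); print(proj(a,[[.4855,-.05,.133],[.4855,-.05,.092]]),ray(a,[[344,190]],.133))
e=cam('scene');print('scene',proj(e,[[.4855,-.05,.133],[.4855,-.05,.0]]))
crop(e,270,140,160,120,5,'pics/s1c.png')
E
```

```text
[ 0.48552228 -0.05003521  0.10620887] 0.027025453665059422 [[320.55131462   0.         324.64296815]
 [  0.         320.55131462 196.27465075]
 [  0.           0.           1.        ]]
axis z .092,.133 [[325.41817419 218.76410211]
 [325.60191403 245.36338901]
 [325.41251852 226.87358988]]
[[ 0.4942 -0.1009  0.092 ]
 [ 0.4639 -0.0014  0.092 ]
 [ 0.4906 -0.0763  0.092 ]
 [ 0.475  -0.0253  0.092 ]
 [ 0.4352 -0.065   0.092 ]
 [ 0.4511 -0.0608  0.092 ]]
[[344.33970454 188.83554899]
 [343.63620267 190.47987606]] [[ 0.48188977 -0.04885271  0.133     ]]
scene [[346.21626122 204.54216203]
 [344.05488955 247.2581083 ]]
```

View pics/s1c.png

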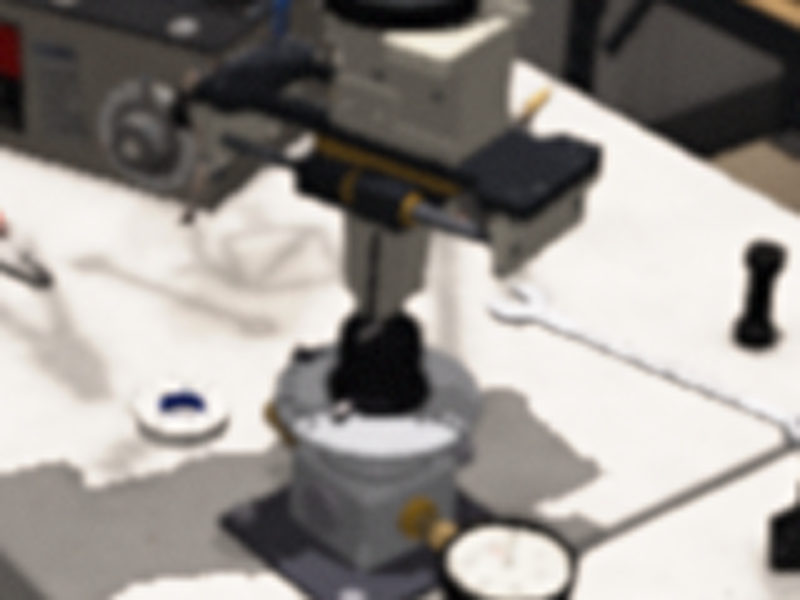

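The crop shows the closed fingertips ending at about (375,335), right at the top of the knob. So the real finger ends sit about 27 mm above the reported TCP. I'll probe gently on the already pushed-in knob to measure that offset.

```bash
for i in 1; do python3 -m creep '[[0,0,0.0025,0,0,0],[0,0,0.0025,0,0,0],[0,0,0,0,0,0]]' | grep -E 'pos|force'; done
python3 -m creep '[[0,0,0.0025,0,0,0],[0,0,0,0,0,0]]' | grep -E 'pos|force'
python3 -m creep '[[0,0,0,0,0,0],[0,0,0,0,0,0]]' | grep -E 'pos|force|clock'
```

```text
position: [0.4854, -0.05, 0.104]
force: [-0.4, 0.2, 0.5]
gripper_force: 0.0
position: [0.4854, -0.05, 0.103]
force: [-0.9, 0.8, 0.2]
gripper_force: 0.0
clock: 7.18
position: [0.4855, -0.05, 0.1032]
force: [0.0, 0.7, 0.0]
gripper_force: 0.0
```

```bash
python3 -m creep '[[0,0,0.004,0,0,0],[0,0,0,0,0,0]]' | grep -E 'pos|^force'
python3 -m creep '[[0,0,0.004,0,0,0],[0,0,0,0,0,0]]' | grep -E 'pos|^force'
python3 -m creep '[[0,0,0,0,0,0]]' | grep -E 'pos|^force|clock'
```

```text
position: [0.4854, -0.05, 0.1014]
force: [-0.2, 0.4, -0.6]
position: [0.4854, -0.05, 0.0998]
force: [-0.7, -0.4, 0.0]
clock: 7.6
position: [0.4855, -0.0501, 0.0999]
force: [0.6, 0.7, 0.5]
```

```bash
python3 -m creep '[[0,0,0.004,0,0,0],[0,0,0,0,0,0]]' | grep -E 'pos|^force'
python3 -m creep '[[0,0,0.004,0,0,0],[0,0,0,0,0,0]]' | grep -E 'pos|^force'
python3 -m creep '[[0,0,0.004,0,0,0],[0,0,0,0,0,0]]' | grep -E 'pos|^force|clock'
```

```text
position: [0.4858, -0.05, 0.0987]
force: [-1.3, -0.1, 4.9]
position: [0.4862, -0.0501, 0.0984]
force: [-6.9, 0.8, 23.0]
clock: 8.1
position: [0.4867, -0.0501, 0.0981]
force: [-11.3, 1.0, 40.6]
```

Contact began at a reported z of about 0.0991, so the real finger ends are about 34 mm behind the reported TCP. To put the tips at 0.107 I need a reported z of about 0.073. I'll back off, open, and descend.

```bash
python3 -m creep '[[0,0,-0.02,0,0,0],[0,0,-0.02,0,0,0],[0,0,0,0,0,0],[0,0,0,0,0,0],[0,0,0,0,0,0],[0,0,0,0,0,0],[0,0,0,0,0,0],[0,0,0,0,0,0],[0,0,0,0,0,0],[0,0,0,0,0,0],[0,0,0,0,0,0],[0,0,0,0,0,0]]' -1
python3 -m creep '[[0,0,0.02,0,0,0],[0,0,0.02,0,0,0],[0,0,0.01,0,0,0],[0,0,0,0,0,0]]' | grep -E 'pos|^force'
```

```text
clock: 9.1
position: [0.4856, -0.0501, 0.1112]
ee_rot: [-0.463, 3.107, -0.0]
force: [-0.0, 0.2, 0.5]
width: 0.826
gripper_force: 0.0
position: [0.4845, -0.05, 0.0898]
force: [0.3, -0.3, -0.6]
```

```bash
python3 -m creep '[[0,0,0.015,0,0,0],[0,0,0.015,0,0,0],[0,0,0.012,0,0,0],[0,0,0,0,0,0],[0,0,0,0,0,0]]' | grep -E 'pos|^force|width'
python3 -m creep '[[0,0,0,0,0,0],[0,0,0,0,0,0],[0,0,0,0,0,0],[0,0,0,0,0,0],[0,0,0,0,0,0],[0,0,0,0,0,0],[0,0,0,0,0,0],[0,0,0,0,0,0],[0,0,0,0,0,0],[0,0,0,0,0,0]]' 1 30
```

```text
position: [0.4852, -0.0501, 0.0741]
force: [0.5, 0.3, 0.2]
width: 1.0
clock: 10.68
position: [0.4854, -0.0498, 0.0745]
ee_rot: [0.463, -3.107, -0.001]
force: [-0.6, 1.9, 3.1]
width: 0.45
gripper_force: 30.0
```

Gripped at 41 mm with 30 N. Now I'll turn about 84° clockwise and check.

```bash
python3 -m creep '[[0,0,0,0,0,0.02],[0,0,0,0,0,0.04],[0,0,0,0,0,0.04],[0,0,0,0,0,0.04],[0,0,0,0,0,0.04],[0,0,0,0,0,0.04],[0,0,0,0,0,0.04],[0,0,0,0,0,0.04],[0,0,0,0,0,0.04],[0,0,0,0,0,0.04],[0,0,0,0,0,0.04],[0,0,0,0,0,0.04],[0,0,0,0,0,0.04],[0,0,0,0,0,0.04],[0,0,0,0,0,0.04],[0,0,0,0,0,0.04],[0,0,0,0,0,0.04],[0,0,0,0,0,0.04],[0,0,0,0,0,0],[0,0,0,0,0,0]]'
python3 - <<'E'
from h import *
d=cam('wrist');s=arm.observe();Rm=R.from_rotvec(s['ee_rot']).as_matrix();print(s['joints'].round(2),b(Rm[:,0]),s['ft_torque'])
u,v=proj(d,[0.4855,-0.05,.092])[0].astype(int);u0,v0=u-70,v-90;print(u0,v0)
crop(d,u0,v0,140,105,5,'pics/w4c.png')
E
```

```text
clock: 12.35
position: [0.4853, -0.05, 0.0745]
ee_rot: [-1.732, -2.621, 0.0]
force: [-2.8, -0.2, 3.7]
width: 0.453
gripper_force: 30.0
[-0.54  0.42  0.71  2.08 -0.39  0.77  0.82] 113.10626527200313 [ 0.01363443  0.54595589 -0.07366331]
254 147
```

View pics/w4c.png

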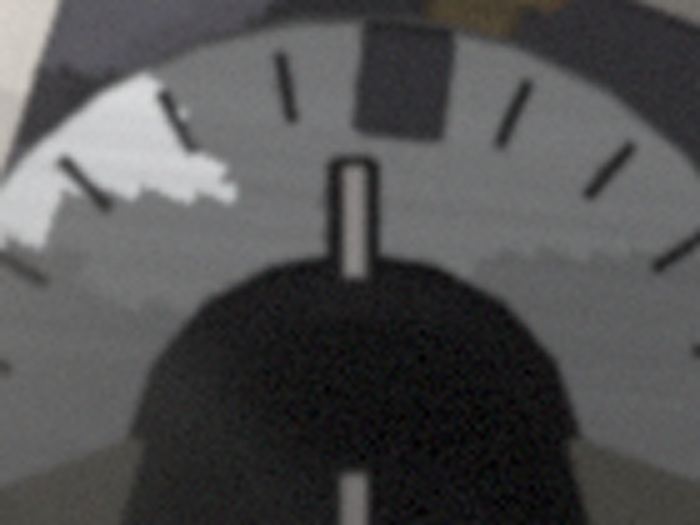

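In the 5x crop (origin (254,147)), the pointer tip is at (353,160) and the middle of the tab's inner edge is at (400,136). The knob turned along with the gripper.

```bash
python3 - <<'E'
from h import *
d=cam('wrist');g=lambda c:np.array(c,float)/5-.4+[254,147]
for c in([.4855,-.05],[.4856,-.0497]):
  c=np.array(c)
  t=ray(d,g([[400,136],[356,134],[442,138]]),.098)[:,:2]-c;p=ray(d,g([[353,160],[355,275]]),.098)[:,:2]
  print('tab',[b(x) for x in t],np.hypot(*t.T),'ptr',b(p[0]-c),np.hypot(*(p[0]-c)),'ptr line dir',b(p[0]-p[1]))
E
```

```text
tab [np.float64(106.42466205831774), np.float64(113.07620107556795), np.float64(100.16376370058022)] [0.04128191 0.04122561 0.04184023] ptr 113.56406018885356 0.038313127969935086 ptr line dir 114.03551035115322
tab [np.float64(106.67710664378207), np.float64(113.3691646184573), np.float64(100.3724319193443)] [0.04102283 0.04098935 0.04156286] ptr 113.88243976641655 0.03807870917241943 ptr line dir 114.03551035115322
```

```bash
python3 -m creep '[[0,0,0,0,0,0.03],[0,0,0,0,0,0.03],[0,0,0,0,0,0],[0,0,0,0,0,0],[0,0,0,0,0,0]]'
python3 - <<'E'
from h import *
d=cam('wrist');s=arm.observe();print('x bearing',b(R.from_rotvec(s['ee_rot']).as_matrix()[:,0]),s['ft_torque'])
u,v=proj(d,[0.4855,-0.05,.092])[0].astype(int);u0,v0=u-70,v-90;print(u0,v0)
crop(d,u0,v0,140,105,5,'pics/w5c.png')
E
```

```text
clock: 12.87
position: [0.4853, -0.05, 0.0745]
ee_rot: [-1.893, -2.506, -0.0]
force: [-2.5, 0.2, 4.3]
width: 0.446
gripper_force: 30.0
x bearing 105.84920681314674 [ 0.02988411  0.70851606 -0.06016002]
254 147
```

View pics/w5c.png

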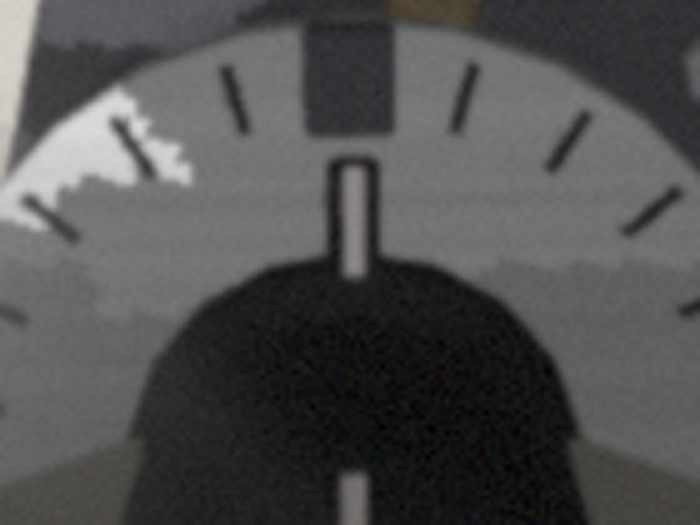

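The tab spans x 307..393 (middle 350) and the pointer's middle is at about 353, so they align to within about 0.6°. I'll trim back slightly and pull straight up.

```bash
python3 -m creep '[[0,0,0,0,0,-0.005],[0,0,0,0,0,0],[0,0,0,0,0,0],[0,0,-0.005,0,0,0],[0,0,-0.005,0,0,0],[0,0,-0.005,0,0,0],[0,0,-0.005,0,0,0],[0,0,-0.005,0,0,0],[0,0,0,0,0,0],[0,0,0,0,0,0]]' 1 45
python3 -m creep '[[0,0,-0.0025,0,0,0],[0,0,-0.0025,0,0,0],[0,0,0,0,0,0],[0,0,0,0,0,0]]' | grep -E 'pos|force'
python3 -m creep '[[0,0,-0.0025,0,0,0],[0,0,0,0,0,0],[0,0,0,0,0,0]]' | grep -E 'pos|force'
```

```text
clock: 13.75
position: [0.4853, -0.05, 0.0847]
ee_rot: [-1.883, -2.514, -0.0]
force: [-2.5, -0.6, 0.6]
width: 0.447
gripper_force: 45.0
position: [0.4853, -0.05, 0.0864]
force: [-2.4, 0.1, -2.9]
gripper_force: 45.0
position: [0.4852, -0.05, 0.0869]
force: [2.8, -1.1, -19.8]
gripper_force: 45.0
```

The rise is 12.4 mm and the force has built to 20 N, so the knob is at the stop. I'll relax the tension slightly, verify the alignment numerically, and open.

```bash
python3 -m creep '[[0,0,0.0015,0,0,0],[0,0,0,0,0,0],[0,0,0,0,0,0]]' | grep -E 'pos|force'
python3 -m creep '[[0,0,0,0,0,0],[0,0,0,0,0,0],[0,0,0,0,0,0],[0,0,0,0,0,0],[0,0,0,0,0,0],[0,0,0,0,0,0],[0,0,0,0,0,0],[0,0,0,0,0,0],[0,0,0,0,0,0],[0,0,0,0,0,0],[0,0,0,0,0,0],[0,0,0,0,0,0],[0,0,0,0,0,0],[0,0,0,0,0,0]]' -1
python3 -m creep '[[0,0,-0.02,0,0,0],[0,0,-0.04,0,0,0],[0,0,-0.06,0,0,0],[0,0,-0.08,0,0,0],[0,0,-0.08,0,0,0],[0,0,0,0,0,0],[0,0,0,0,0,0],[0,0,0,0,0,0]]'
python3 - <<'E'
from h import *
d=cam('wrist');c=np.array([.4855,-.05]);g=cv2.cvtColor(d['frame'],cv2.COLOR_RGB2GRAY).astype(np.float32)
def prof(r,z,lo,hi):
    a=np.radians(np.arange(lo,hi,.25));P=np.c_[c[0]+r*np.cos(a),c[1]+r*np.sin(a),0*a+z]
    q=proj(d,P).astype(np.float32);return np.degrees(a),cv2.remap(g,q[:,0],q[:,1],cv2.INTER_LINEAR)[:,0] if 0 else cv2.remap(g,q[:,:1].copy(),q[:,1:].copy(),cv2.INTER_LINEAR)[:,0]
for nm,r,z in(('tab',.044,.098),('tab',.047,.098),('ptr',.033,.110),('ptr',.036,.110)):
    a,v=prof(r,z,85,130);th=(v.min()+np.median(v))/2;m=a[v<th];print(nm,r,m.min(),m.max(),(m.min()+m.max())/2,v.min(),np.median(v))
E
```

```text
position: [0.4853, -0.05, 0.0867]
force: [-1.2, -0.9, -12.9]
gripper_force: 45.0
clock: 15.75
position: [0.4855, -0.05, 0.0868]
ee_rot: [-1.883, -2.515, -0.0]
force: [0.2, -0.4, -0.1]
width: 1.001
gripper_force: 0.0
clock: 16.42
position: [0.4853, -0.0498, 0.1989]
ee_rot: [-1.883, -2.515, -0.001]
force: [-0.2, -0.2, -0.3]
width: 1.002
gripper_force: 0.0
tab 0.044 91.0 122.75 106.875 43.8125 95.8291
tab 0.047 91.0 123.00000000000001 107.0 41.4375 96.08594
ptr 0.033 101.5 112.75 107.125 53.875 101.5957
ptr 0.036 102.0 112.25 107.125 52.90625 100.23193
```

```bash
python3 -c "
from cell import arm
print(arm.sign_off())"
```

```text
the job is handed in; nothing more can be done
None
```

The knob was turned about 90° clockwise until its pointer lined up with the tab (107.1° against 107.0° after release). It was then pulled up about 12 mm to its stop (judged from the rise and the pull force) and let go. The job was handed in at about 16.5 s, and no move went near the pliers, wrench or tape roll.

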